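# Tap the vial caps shut in order

## Robot

A 6-joint arm with a two-finger parallel gripper is mounted at the origin on the work surface. World frame = base frame: x ahead of the robot, y to its left, z up, the work surface at z = 0. Lengths are in m, angles in rad, forces in N, time in s.
With the tool pointing down it reaches from about 0.325 to 0.85 m from the base axis. Payload 4.4 kg.
Tool frame: the origin (TCP) lies at the very end of the fingers, on their centre line; the grasp point (between the pads) lies 19 mm behind it (robot.grip_point_offset is the distance from the TCP to the grasp point, in m); z points along the fingers, y is the line along which they close (so a half turn about z gives the same grasp; the last joint's range is limited). The gripper opens to 94 mm and grips with 3 to 60 N. Pads are 16 mm wide; open, the fingers measure 119 mm over their backs; the gripper's body (75 mm by 177 mm) begins 78 mm behind the grasp point.
Start: joints at [-1.496, 0.207, 1.542, -0, 1.393, -0.15], TCP at [0.129, -0.56, 0.205] pointing down, gripper open.
Joint ranges: [-2.73, 2.73], [-0.86, 2.22], [0.23, 2.46], [-1.11, 4.25], [0.08, 2.63], [-2.82, 2.82]. Speed limits (rad/s): [2.79, 2.79, 3.14, 3.14, 3.14, 3.14].

## Interface

Orientations are given as a 3x3 rotation matrix whose columns are the frame's x, y, z axes.
In Python, from bench import monitor, grab_frame, workorder, robot gives the robot as it stands.
- The arm moves only by the tool send_rows, never from a script. Its argument "series" is a list that holds one entry, the list of rows, each a list of 6 numbers: the shift along the world's x, y, z in m, then the turn, a rotation vector about the world's x, y, z in rad. A call has 1 to 20 rows; each row is the pose to reach, as a shift and turn from the pose commanded when the call began; what a row does not reach only later rows make up. A row lasts 1/8 s, in which the tool goes at most 62.5 mm and 10.7 degrees, less where a joint would pass 70% of its speed; a pose out of reach is approached as far as the arm can. A call with a gripper value outside its range is refused whole. "gripper" is the opening, from 0 (shut) to 1 (fully open), set as the call begins (left out, the last holds). The fingers move at their own pace and stop on an object; the grip force is fixed at half the most. Time passes only in rows, so rows that repeat a pose let the fingers close. It gives the time, the measured TCP pose, the force, the opening and the grip force at its end, in the units of the state.
- monitor.get_state(): the state, without advancing time (a new reading comes with each control period).
- grab_frame(name): name is "scene" or "top" or "wrist"; returns a dict with "pixels" (480x640x3 uint8, red, green, blue), "depth" (480x640 float32, m along the optical axis (not along the pixel's ray), 0 where there is no reading), "fx", "fy", "cx", "cy" (pixels), "extrinsics" (4x4, takes a point from camera to world coordinates). Camera axes: x right, y up, looking along -z (the intrinsics and any distortion apply to the point x, -y, -z); pixel columns grow to the right and rows downward; lengths in m; the calibration is good to about 2 mm. The wrist camera is an equidistant fisheye: a pixel r from the principal point sees the ray r / f radians off the axis. A picture is of the moment at which its call begins.
- workorder.finish_job(): hands the job in; it is judged then, once.
The state is a dict: "time": time; "joint_positions": joint angles; "qvel": joint speeds; "joint_torque": joint torques, N m; "tool_pos": TCP position; "eef_rot": TCP orientation; "contact_force": force on the tool from outside, world axes, zero at the start; "wrist_torque": the same for the moment, N m; "opening": opening from 0.0 (shut) to 1.0 (fully open); "finger_force": force on a finger pad.
Only numpy, scipy, OpenCV 4.12 (cv2) and the standard library are available. Lean on these libraries where they do the work, as an engineer would, in place of code of your own. Each camera call takes 0.05 s, during which the arm holds its last target. There are 200 camera calls.

## Task

Three sample vials in the rack still have their white caps standing proud: with a light fingertip push on top, press each cap fully home, first the wide round cap, then the square one, then the slim round one. Push gently and do not start on a cap before the previous one is fully home. Do not lift the vials out of the rack, and leave the open vial, the reagent bottle and the tip box alone.

Things in the scene. Friction and masses are not known exactly. Their poses are not given: they have to be found in the camera images.
- rack: grey rack fixed to the bench, 140 x 140 mm, 42 mm high, with four square wells in a 2 x 2 grid, 64 mm between centres (each 32 mm off the rack's centre in its x and y). Origin: centre of its underside, on the bench (z = 0); z up. One vial stands in each well, in any arrangement; the vial feet are 6 mm above the bench.
- vial_wide: loose clear vial with a paper band, 26 mm in diameter, 70 mm tall without its cap, about 0.1 kg, standing with 1.5 mm play in a rack well; it carries a flat round cap, 46 mm across, the widest. Origin: centre of its foot; z up along the vial.
- wide_top (a point): centre of the top face of the white plastic cap of vial_wide: a flat round cap, 46 mm across, the widest, 11 mm thick in all: a rigid 5 mm rim below and, 1 to 3 mm in from its edge, a soft push pad that stands 6 mm above the rim, gives up to 4 mm when pressed (4 N per mm) and springs back. Unpressed, this point starts 93.5 to 95 mm above the bench and is at 87 mm when the cap is home.
- cap_wide (a joint): how far that cap has been pushed down into the vial's neck, m: 0 = standing 8 mm proud, 0.008 = home on the rim (hard stop; more than 30 N on it is too hard). It starts at 0 to 0.0015. A steady downward push of about 3 N slides it; it stays where it is left (only the soft pad on top springs back).
- vial_square: loose clear vial with a paper band, 26 mm in diameter, 70 mm tall without its cap, about 0.1 kg, standing with 1.5 mm play in a rack well; it carries a square cap, 30 x 30 mm, corners seen from above. Origin: centre of its foot; z up along the vial.
- square_top (a point): centre of the top face of the white plastic cap of vial_square: a square cap, 30 x 30 mm, corners seen from above, 11 mm thick in all: a rigid 5 mm rim below and, 1 to 3 mm in from its edge, a soft push pad that stands 6 mm above the rim, gives up to 4 mm when pressed (4 N per mm) and springs back. Unpressed, this point starts 93.5 to 95 mm above the bench and is at 87 mm when the cap is home.
- cap_square (a joint): how far that cap has been pushed down into the vial's neck, m: 0 = standing 8 mm proud, 0.008 = home on the rim (hard stop; more than 30 N on it is too hard). It starts at 0 to 0.0015. A steady downward push of about 3 N slides it; it stays where it is left (only the soft pad on top springs back).
- vial_slim: loose clear vial with a paper band, 26 mm in diameter, 70 mm tall without its cap, about 0.1 kg, standing with 1.5 mm play in a rack well; it carries a slim round cap, only 17 mm across. Origin: centre of its foot; z up along the vial.
- slim_top (a point): centre of the top face of the white plastic cap of vial_slim: a slim round cap, only 17 mm across, 11 mm thick in all: a rigid 5 mm rim below and, 1 to 3 mm in from its edge, a soft push pad that stands 6 mm above the rim, gives up to 4 mm when pressed (4 N per mm) and springs back. Unpressed, this point starts 93.5 to 95 mm above the bench and is at 87 mm when the cap is home.
- cap_slim (a joint): how far that cap has been pushed down into the vial's neck, m: 0 = standing 8 mm proud, 0.008 = home on the rim (hard stop; more than 30 N on it is too hard). It starts at 0 to 0.0015. A steady downward push of about 3 N slides it; it stays where it is left (only the soft pad on top springs back).
- vial_open: fourth vial, the same glass but with no cap (70 mm tall, dark mouth 14 mm wide), loose in its rack well. Not to be pressed or moved. Origin: centre of its foot.
- reagent: loose amber reagent bottle, 62 mm in diameter, 130 mm tall, 150 to 210 mm from the rack's centre. A bystander. Origin: centre of its underside.
- tip_box: loose closed pipette-tip box, 114 x 79 mm, 58 mm high, 165 to 230 mm from the rack's centre. A bystander. Origin: centre of its underside.
Mind the look-alikes: they are no part of the job. Of the things like the vial_wide, leave any that is yellow; of the rest the larger one is meant.

How it is judged:
On the way, in this order (a step that is already met when the one before it is completed fails the run):
1. the wide cap is home on its vial (value of joint cap_wide above 0.0065 m), for 0.1 s.
2. the square cap is home on its vial (value of joint cap_square above 0.0065 m), for 0.1 s.
3. the slim cap is home on its vial (value of joint cap_slim above 0.0065 m), for 0.1 s.
At the end, for the whole second after the job is handed in: All three caps are pushed in at least 6.5 mm of their 8 mm, and all four vials stand upright (within 0.15 rad), at rest and within 12 mm of where they stood (value of joint each of cap_wide, cap_square, cap_slim above 0.0065 m and angle between each of vial_wide, vial_square, vial_slim, vial_open's own z axis and vertical below 0.15 rad and distance of each of vial_wide, vial_square, vial_slim, vial_open from where it was at the start of the episode below 0.012 m and linear speed of each of vial_wide, vial_square, vial_slim, vial_open below 0.03 m/s); the robot touches nothing.
It fails at once if a cap is pushed in (more than 4 mm) before the one ahead of it in the order is home ((value of joint cap_square above 0.004 m and not (value of joint cap_wide above 0.0065 m)) or (value of joint cap_slim above 0.004 m and not (value of joint cap_square above 0.0065 m))).
It fails at once if a vial or its cap is pressed harder than 30 N (contact force between any of the fingers, the arm and vial_wide above 30 N or contact force between any of the fingers, the arm and vial_square above 30 N or contact force between any of the fingers, the arm and vial_slim above 30 N).
It fails at once if a vial is lifted more than 10 mm or tipped more than 0.35 rad (height (world z) of any of vial_wide, vial_square, vial_slim, vial_open above 0.016 m or angle between any of vial_wide, vial_square, vial_slim, vial_open's own z axis and vertical above 0.35 rad).
It fails at once if the open vial is pressed (more than 3 N) (contact force between any of the fingers, the arm and vial_open above 3 N).
It fails at once if the reagent bottle or the tip box is shifted more than 20 mm or tipped (distance of any of reagent, tip_box from where it was at the start of the episode above 0.02 m or angle between any of reagent, tip_box's own z axis and vertical above 0.2 rad).
It also fails if it takes over 45 s, if anything falls off the work surface, if the arm or the gripper's body presses on something with over 40 N, if the wrist force passes 120 N, or if a joint passes its speed limit or range.

## Working session

There is one attempt and no reset: what is moved stays moved. The work goes in short steps, Python scripts to look and compute and a tool call to move; the robot and the scene stay as the last step left them, time stands still between calls to the robot, and variables do not carry over. Pictures are saved under pics/ and viewed, at most 10 in all, crops included, and the job is handed in when it is done.

Besides the shell and the picture viewer there is one more tool, called after "Request:" by a JSON object that holds its "op" and its "data". send_rows: Moves the arm, as the interface text tells. Its arguments: {"type":"object","properties":{"series":{"type":"array"},"gripper":{"type":"number"}},"required":["series"]}

```bash
mkdir -p pics; cat > h.py <<'E'
import numpy as np, cv2
from bench import monitor, grab_frame, workorder, robot
def world(f):
    d=f["depth"]; v,u=np.mgrid[:d.shape[0],:d.shape[1]]
    p=np.stack([(u-f["cx"])/f["fx"]*d,-(v-f["cy"])/f["fy"]*d,-d,np.ones_like(d)],-1)
    w=(p@np.array(f["extrinsics"]).T)[...,:3]; w[d<=0]=np.nan
    return w
E
python3 - <<'E'
from h import *
f=grab_frame("top"); cv2.imwrite("pics/top.png",f["pixels"][...,::-1]); np.save("w.npy",world(f)); np.save("top.npy",f["pixels"])
g=grab_frame("scene"); cv2.imwrite("pics/scene.png",g["pixels"][...,::-1])
print(f["fx"],f["extrinsics"]); s=monitor.get_state(); print(s["time"],s["tool_pos"],s["eef_rot"],s["contact_force"])
E
```

```text
615.7029953577605 [[ 0.02308729  0.99436159 -0.1034988   0.45567491]
 [-0.99968967  0.0239311   0.00691837  0.05259554]
 [ 0.0093562   0.10330696  0.99460552  1.36568715]
 [ 0.          0.          0.          1.        ]]
0.1 [ 0.12866106 -0.55966487  0.20441509] [[ 9.74617391e-01  2.23877009e-01 -1.62912815e-04]
 [ 2.23876872e-01 -9.74615319e-01  2.03124724e-03]
 [ 2.95972230e-04 -2.01616129e-03 -9.99997924e-01]] [ 0.29529219 -0.38425938 -1.00226686]
```

View pics/top.png

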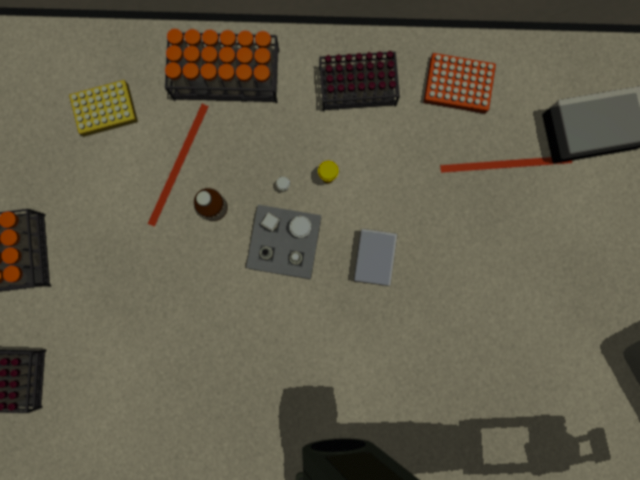

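View pics/scene.png

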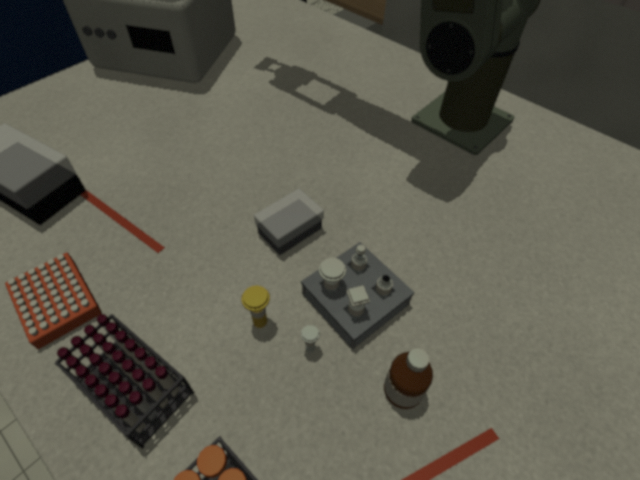

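The top view shows the rack at about (284,241). Its wells hold the square cap (270,222), the wide cap (300,227), the slim cap (296,258) and the open vial (266,253). The look-alikes, yellow at (327,171) and small white at (282,184), stand outside the rack. The bottle is at (209,203) and the tip box at (374,257), and the scene view agrees.

```bash
python3 - <<'E'
from h import *
w=np.load("w.npy"); im=np.load("top.npy")
f=grab_frame("top"); E=np.array(f["extrinsics"]); 
def px(u,v,z):
    d=E[:3,:3]@np.array([(u-f["cx"])/f["fx"],-(v-f["cy"])/f["fy"],-1]); return E[:3,3]+d*(z-E[2,3])/d[2]
for n,(u,v,r) in dict(square=(270,222,11),wide=(300,227,14),slim=(296,258,9),open=(266,253,9),bottle=(209,203,20),box=(374,257,32),small=(282,184,10),yellow=(327,171,14)).items():
    s=np.s_[v-r:v+r+1,u-r:u+r+1]; p=w[s].reshape(-1,3); z=p[:,2]
    top=np.nanpercentile(z,97); m=z>top-.006; q=p[m]
    yy,xx=np.mgrid[s]; uc,vc=xx.ravel()[m].mean(),yy.ravel()[m].mean()
    print(n,m.sum(),np.round(np.nanmedian(z[m]),4),"bb",np.round([q[:,0].min(),q[:,0].max(),q[:,1].min(),q[:,1].max()],3),"c",(uc.round(1),vc.round(1)),px(uc,vc,np.nanmedian(z[m])).round(4))
m=np.zeros(w.shape[:2],bool);m[195:285,240:330]=1
z=w[...,2]; r=w[m&(z>.036)&(z<.048)]
print("rack",cv2.minAreaRect((r[:,:2]*1000).astype(np.float32)),np.median(r[:,2]))
c=cv2.resize(im[160:290,180:400],None,fx=3.6,fy=3.6,interpolation=cv2.INTER_CUBIC); cv2.imwrite("pics/c.png",c[...,::-1])
E
```

```text
square 139 0.0956 bb [0.608 0.642 0.147 0.178] c (np.float64(269.8), np.float64(220.5)) [0.6236 0.1622 0.0956]
wide 230 0.0963 bb [0.593 0.635 0.078 0.118] c (np.float64(300.2), np.float64(225.4)) [0.6149 0.0987 0.0963]
slim 37 0.0971 bb [0.544 0.557 0.102 0.114] c (np.float64(294.8), np.float64(255.8)) [0.5513 0.1081 0.0971]
open 50 0.0774 bb [0.553 0.568 0.163 0.178] c (np.float64(265.2), np.float64(251.5)) [0.5603 0.1712 0.0774]
bottle 154 0.1312 bb [0.649 0.676 0.281 0.308] c (np.float64(203.4), np.float64(197.4)) [0.6629 0.2951 0.1312]
box 1500 0.0597 bb [ 0.497  0.617 -0.108 -0.017] c (np.float64(375.4), np.float64(256.4)) [ 0.5568 -0.0618  0.0597]
small 111 0.0595 bb [0.698 0.724 0.127 0.155] c (np.float64(282.5), np.float64(182.7)) [0.711  0.1407 0.0595]
yellow 240 0.0904 bb [0.716 0.756 0.022 0.063] c (np.float64(328.2), np.float64(169.4)) [0.7359 0.0431 0.0904]
rack ((588.0772094726562, 135.447998046875), (140.39456176757812, 140.40927124023438), 81.72479248046875) 0.04292339750956908
```

View pics/c.png

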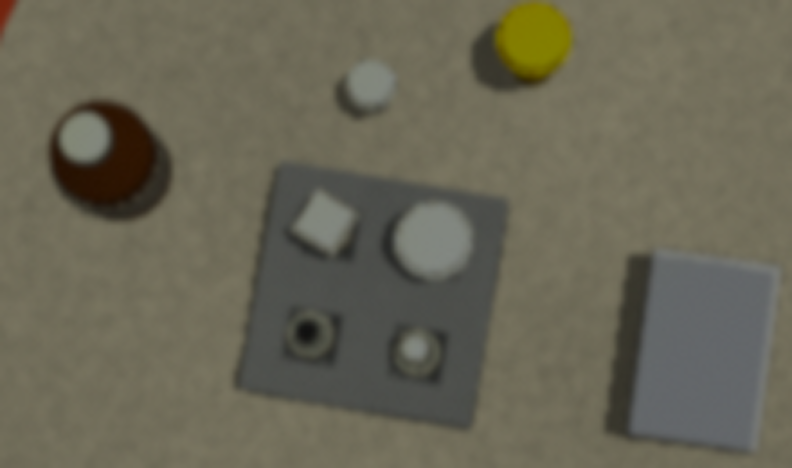

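Request:
{"op": "send_rows", "data": {"series": [[[0.01,0.013,0,0,0,0],[0.03,0.04,0,0,0,0],[0.06,0.08,0,0,0,0],[0.09,0.12,0,0,0,0],[0.12,0.163,0,0,0,0],[0.15,0.203,0,0,0,0],[0.18,0.244,0,0,0,0],[0.21,0.285,0,0,0,0],[0.24,0.325,0,0,0,0],[0.27,0.366,0,0,0,0],[0.3,0.407,0,0,0,0],[0.33,0.447,0,0,0,0],[0.36,0.488,0,0,0,0],[0.39,0.529,0,0,0,0],[0.42,0.57,0,0,0,0],[0.45,0.61,0,0,0,0],[0.475,0.644,0,0,0,0],[0.486,0.659,0,0,0,0],[0.486,0.659,0,0,0,0]]], "gripper": 0}}

```text
time: 2.52
tool_pos: [0.6142, 0.0994, 0.2051]
eef_rot: [[0.974, 0.226, -0.001], [0.226, -0.974, -0.0], [-0.001, 0.0, -1.0]]
contact_force: [-0.6, -1.0, 0.3]
opening: 0.006
finger_force: 0.0
```

Request:
{"op": "send_rows", "data": {"series": [[[0,0,-0.02,0,0,0],[0,0,-0.045,0,0,0],[0,0,-0.07,0,0,0],[0,0,-0.09,0,0,0],[0,0,-0.1,0,0,0],[0,0,-0.105,0,0,0],[0,0,-0.107,0,0,0],[0,0,-0.108,0,0,0],[0,0,-0.109,0,0,0],[0,0,-0.11,0,0,0],[0,0,-0.111,0,0,0],[0,0,-0.112,0,0,0],[0,0,-0.113,0,0,0],[0,0,-0.113,0,0,0]]]}}

```text
time: 4.28
tool_pos: [0.6149, 0.0986, 0.0926]
eef_rot: [[0.975, 0.224, 0.001], [0.224, -0.975, 0.0], [0.001, 0.0, -1.0]]
contact_force: [0.3, 0.1, 2.9]
opening: 0.007
finger_force: 1.1
```

Contact is at about 3 N, so the cap is sliding as expected. I'll continue down to about 85 mm.

Request:
{"op": "send_rows", "data": {"series": [[[0,0,-0.001,0,0,0],[0,0,-0.002,0,0,0],[0,0,-0.003,0,0,0],[0,0,-0.004,0,0,0],[0,0,-0.005,0,0,0],[0,0,-0.006,0,0,0],[0,0,-0.0065,0,0,0],[0,0,-0.007,0,0,0],[0,0,-0.007,0,0,0],[0,0,-0.007,0,0,0]]]}}

```text
time: 5.52
tool_pos: [0.615, 0.0986, 0.086]
eef_rot: [[0.975, 0.224, 0.001], [0.224, -0.975, 0.0], [0.001, 0.0, -1.0]]
contact_force: [-0.8, 0.1, 5.4]
opening: 0.001
finger_force: 2.5
```

Request:
{"op": "send_rows", "data": {"series": [[[0,0,-0.0005,0,0,0],[0,0,-0.001,0,0,0],[0,0,-0.0015,0,0,0],[0,0,-0.0015,0,0,0],[0,0,-0.0015,0,0,0]]]}}

```text
time: 6.15
tool_pos: [0.6154, 0.0986, 0.0853]
eef_rot: [[0.975, 0.224, 0.002], [0.224, -0.975, -0.0], [0.002, 0.0, -1.0]]
contact_force: [-2.1, -0.1, 7.8]
opening: 0.006
finger_force: 3.9
```

The wide cap is home: force rises steeply to 7.8 N at 85.3 mm. Next is the square cap.

Request:
{"op": "send_rows", "data": {"series": [[[0,0,0.005,0,0,0],[0,0,0.02,0,0,0],[0,0,0.04,0,0,0],[0.002,0.015,0.045,0,0,0],[0.005,0.035,0.045,0,0,0],[0.008,0.055,0.045,0,0,0],[0.009,0.0635,0.04,0,0,0],[0.009,0.0635,0.03,0,0,0],[0.009,0.0635,0.02,0,0,0],[0.009,0.0635,0.015,0,0,0],[0.009,0.0635,0.013,0,0,0],[0.009,0.0635,0.012,0,0,0],[0.009,0.0635,0.011,0,0,0],[0.009,0.0635,0.01,0,0,0],[0.009,0.0635,0.009,0,0,0],[0.009,0.0635,0.008,0,0,0],[0.009,0.0635,0.008,0,0,0]]]}}

```text
time: 8.28
tool_pos: [0.624, 0.1621, 0.0922]
eef_rot: [[0.975, 0.224, 0.001], [0.224, -0.975, -0.0], [0.001, 0.0, -1.0]]
contact_force: [-0.0, -1.1, 2.8]
opening: 0.004
finger_force: 1.1
```

Request:
{"op": "send_rows", "data": {"series": [[[0,0,-0.001,0,0,0],[0,0,-0.002,0,0,0],[0,0,-0.003,0,0,0],[0,0,-0.004,0,0,0],[0,0,-0.005,0,0,0],[0,0,-0.006,0,0,0],[0,0,-0.007,0,0,0],[0,0,-0.0075,0,0,0],[0,0,-0.008,0,0,0],[0,0,-0.008,0,0,0],[0,0,-0.008,0,0,0]]]}}

```text
time: 9.65
tool_pos: [0.6244, 0.1621, 0.0854]
eef_rot: [[0.975, 0.224, 0.002], [0.224, -0.975, 0.0], [0.002, 0.0, -1.0]]
contact_force: [-0.2, -0.8, 8.0]
opening: 0.004
finger_force: 3.7
```

The square cap is home too (8.0 N at 85.4 mm). Now the slim cap.

Request:
{"op": "send_rows", "data": {"series": [[[0,0,0.005,0,0,0],[0,0,0.02,0,0,0],[0,0,0.04,0,0,0],[-0.015,-0.011,0.045,0,0,0],[-0.035,-0.026,0.045,0,0,0],[-0.055,-0.041,0.045,0,0,0],[-0.068,-0.051,0.045,0,0,0],[-0.0725,-0.0545,0.04,0,0,0],[-0.0725,-0.0545,0.03,0,0,0],[-0.0725,-0.0545,0.02,0,0,0],[-0.0725,-0.0545,0.015,0,0,0],[-0.0725,-0.0545,0.013,0,0,0],[-0.0725,-0.0545,0.012,0,0,0],[-0.0725,-0.0545,0.011,0,0,0],[-0.0725,-0.0545,0.01,0,0,0],[-0.0725,-0.0545,0.009,0,0,0],[-0.0725,-0.0545,0.008,0,0,0],[-0.0725,-0.0545,0.008,0,0,0]]]}}

```text
time: 11.9
tool_pos: [0.5515, 0.1076, 0.0921]
eef_rot: [[0.975, 0.224, 0.001], [0.224, -0.975, 0.0], [0.001, 0.0, -1.0]]
contact_force: [-0.1, -0.5, 2.1]
opening: 0.007
finger_force: 1.1
```

Request:
{"op": "send_rows", "data": {"series": [[[0,0,-0.001,0,0,0],[0,0,-0.002,0,0,0],[0,0,-0.003,0,0,0],[0,0,-0.004,0,0,0],[0,0,-0.005,0,0,0],[0,0,-0.006,0,0,0],[0,0,-0.007,0,0,0],[0,0,-0.0075,0,0,0],[0,0,-0.008,0,0,0],[0,0,-0.008,0,0,0],[0,0,-0.008,0,0,0]]]}}

```text
time: 13.28
tool_pos: [0.552, 0.1076, 0.0852]
eef_rot: [[0.975, 0.224, 0.002], [0.224, -0.975, 0.0], [0.002, 0.0, -1.0]]
contact_force: [-0.8, 0.1, 7.2]
opening: 0.005
finger_force: 3.9
```

Home at 7.2 N. I'll retract up and back toward the start side, then check.

Request:
{"op": "send_rows", "data": {"series": [[[0,0,0.005,0,0,0],[0,0,0.02,0,0,0],[0,0,0.05,0,0,0],[0,0,0.09,0,0,0],[-0.01,-0.02,0.12,0,0,0],[-0.03,-0.05,0.13,0,0,0],[-0.05,-0.09,0.13,0,0,0],[-0.07,-0.13,0.13,0,0,0],[-0.09,-0.17,0.13,0,0,0],[-0.11,-0.21,0.13,0,0,0],[-0.13,-0.25,0.13,0,0,0],[-0.15,-0.29,0.13,0,0,0],[-0.17,-0.33,0.13,0,0,0],[-0.18,-0.35,0.13,0,0,0],[-0.18,-0.35,0.13,0,0,0]]]}}

```text
time: 15.15
tool_pos: [0.3705, -0.2433, 0.2141]
eef_rot: [[0.975, 0.221, -0.0], [0.221, -0.975, 0.0], [-0.0, -0.0, -1.0]]
contact_force: [-0.9, 0.6, -0.2]
opening: 0.008
finger_force: 0.0
```

```bash
python3 - <<'E'
from h import *
f=grab_frame("top"); w=world(f); w0=np.load("w.npy")
for n,(u,v,r) in dict(square=(270,222,11),wide=(300,227,14),slim=(296,258,9),open=(266,253,9),bottle=(209,203,20),box=(374,257,32)).items():
    o=[]
    for a in (w0,w):
        p=a[v-r:v+r+1,u-r:u+r+1].reshape(-1,3); z=p[:,2]; m=z>np.nanpercentile(z,97)-.006
        o.append(np.r_[p[m][:,:2].mean(0),np.nanmedian(z[m])].round(4))
    print(n,*o)
s=monitor.get_state(); print(s["time"],s["tool_pos"],s["contact_force"])
cv2.imwrite("pics/end.png",cv2.resize(f["pixels"][160:290,180:400],None,fx=3,fy=3)[...,::-1])
E
```

```text
square [0.6236 0.1622 0.0956] [0.6232 0.1622 0.0885]
wide [0.6148 0.0987 0.0963] [0.6143 0.0993 0.0885]
slim [0.5513 0.1082 0.0971] [0.5517 0.1085 0.0869]
open [0.5603 0.1712 0.0774] [0.5604 0.1709 0.0774]
bottle [0.6629 0.2951 0.1312] [0.6628 0.295  0.1309]
box [ 0.5568 -0.0617  0.0597] [ 0.5575 -0.0621  0.0596]
15.2 [ 0.37090382 -0.24238284  0.21403374] [0.4309416  0.29037159 0.45204791]
```

View pics/end.png

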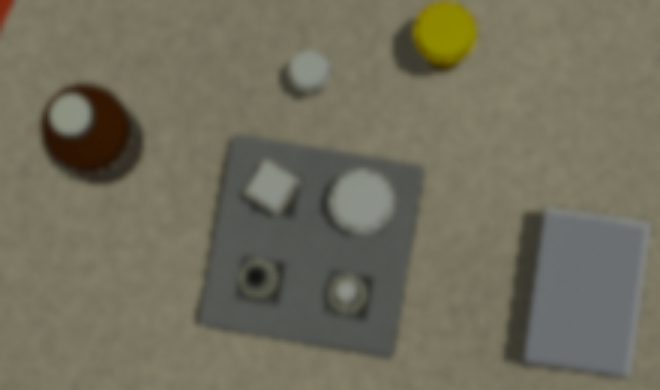

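The caps are 7–10 mm lower: wide (360,200), square (271,186) and slim (346,291) in the crop. All vials and bystanders are where they stood.

```bash
python3 -c "
from bench import workorder
print(workorder.finish_job())"
```

```text
the job is handed in; nothing more can be done
None
```

All three caps were pressed home in order (wide, square, slim), with no force reading above 8 N; the vials and bystanders were undisturbed in the last image, and the job was handed in, with no verdict returned.

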